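# Steady a swinging spray-can carrier and set it in the drip tray

## Task

Lift the yellow spray-can carrier straight up out of its pine rack by its wooden handle; its tucked-in end will spring free and the carrier will rock on its handle. Carry it by the handle alone over the black drip tray, bring it to rest there so that it hangs level and still just above the tray for three seconds, and only then set it down flat inside the tray, without a jolt and never leaning, and let go. Do not let it knock against the handle's stops or rock onto the bench, and leave the board, mallet, cup and jar where they are.

Things in the scene. Friction and masses are not known exactly. Their poses are not given: they have to be found in the camera images.
- handle: Carrier handle, the only part to grip: dark wooden crossbar 260 mm long (x), 14 mm thick (y), 30 mm high (z); steel legs go down 156 mm at x = +-92 mm. Origin: crossbar centre. Upright in the rack (within 0.03 rad). Grip its middle from above, closing along y. Leans freely up to 0.5 rad to either side of the carrier (stops) and falls to a stop when let go. 0.16 kg.
- carrier: Yellow tray with four spray cans and painting things fixed in it, hung on two free pins at the foot of the handle's legs. Origin: on the pin axis, 140 mm below the crossbar centre, at the rim's height, mid-tray. x: pin axis (= handle's x); y: tray length; z up. 150 (x) by 340 mm (y), underside 70 mm below the origin, can tops 62 mm above it. Turning about +x lifts the +y end.
- carrier_com (a point): About the carrier's centre of mass, 24 mm below the pin axis. Carrier 0.66 kg, radius of gyration about this point 125 mm, so it rocks about the pins with a period of about 1.65 s (3.8 rad/s); left alone this fades to a third in over 30 s. Pins accelerating along the carrier's +y at a drive it as if its level were turned by -a/9.81 rad about x.
- carrier_nose (a point): Lower edge of the carrier's +y end, in the middle of its width. In the rack the carrier is parked with this end low, about 0.3 rad nose-down, the edge caught behind the toe board. It comes free, suddenly, when the handle has been raised 10 to 15 mm.
- rack: Fixed pine rack; origin on the table midway between its uprights; x from upright to upright, y towards its toe board. Base 14 mm thick, 310 mm (x), y from -140 to 175 mm. Uprights at x = +-115 mm: 18 mm thick, 90 mm wide (y), 310 mm high, with cleats inside that guide the handle's legs up to 162 mm height. Once the crossbar is above them, take the carrier out along y, either way.
- rack_slots (a point): Midway between the floors of the uprights' two slots, 265 mm above the table. The crossbar's ends rest in the slots (crossbar centre 280 mm above the table); each is 16 mm wide in y, 45 mm deep and open upward, so raise the handle straight up by more than 45 mm.
- rack_toe (a point): Middle of the upper inner edge of the toe board that holds the carrier's nose: 36 mm above the table, 144 mm from the rack's origin along y; the board is 18 mm thick and 150 mm long.
- tray: Fixed black plastic drip tray, 220 mm (x) by 410 mm (y), rim 18 mm high, walls 5 mm, floor 5 mm thick. Origin: centre of its underside, on the table. The carrier goes inside, long side along the tray's long side, either way round.
- board: Bystander: pine offcut 80 x 260 x 18 mm, lying on the bench. Origin: centre of its underside.
- mallet: Bystander: rubber mallet lying on the bench, head 64 mm thick and 100 mm long. Origin: under the head.
- cup: Bystander: red plastic cup, 88 mm wide, 115 mm high. Origin: centre of its underside.
- jar: Bystander: glass jar, 80 mm wide, 100 mm high. Origin: centre of its underside.
- table: The work table; its top is at height 0.

How it is judged (in metres and radians):
On the way, in this order (a step that is already met when the one before it is completed fails the run):
1. the handle has been lifted clear of the rack's slots (z of handle in the frame of rack above 0.327 m), for 0.1 s.
2. the carrier hangs over the tray, clear of its rim, and stays level within 0.1 rad for 2.5 s (horizontal distance between carrier and tray below 0.05 m and height (world z) of carrier above 0.092 m and angle between carrier's own z axis and vertical below 0.1 rad), for 2.5 s.
At the end, for the whole second after the job is handed in: The carrier stands flat (within 0.05 rad) on the floor of the tray, within 40 mm of its middle and 0.2 rad of its long direction, released and at rest (horizontal distance between carrier and tray below 0.04 m and angle between the y axis of carrier and the y axis of tray, either way round below 0.2 rad and height (world z) of carrier below 0.08 m and angle between carrier's own z axis and vertical below 0.05 rad and linear speed of carrier below 0.02 m/s and angular speed of handle below 0.2 rad/s); the robot touches nothing.
It fails at once if the carrier meets the tray or the table while leaning more than 0.12 rad (angle between carrier's own z axis and vertical above 0.12 rad and (contact force between carrier and tray above 1 N or contact force between carrier and table above 1 N)).
It fails at once if the carrier is slammed or dropped into the tray (faster than 0.3 m/s) (contact force between carrier and tray above 2 N and linear speed of carrier above 0.3 m/s).
It fails at once if the hanging carrier swings against the handle's stops (height (world z) of carrier above 0.12 m and angle between the z axis of carrier and the z axis of handle, either way round above 0.46 rad).
It fails at once if the robot touches the carrier itself instead of the handle (contact force between any of the fingers, the arm and carrier above 2 N).
It fails at once if a bystander is moved more than 30 mm (distance of any of board, mallet, cup, jar from where it was at the start of the episode above 0.03 m).
It also fails if it takes over 69 s, if anything falls off the work surface, if the arm or the gripper's body presses on something with over 40 N, if the wrist force passes 120 N, or if a joint passes its speed limit or range.

## Robot

A 7-joint arm with a two-finger parallel gripper is mounted at the origin on the work surface. World frame = base frame: x ahead of the robot, y to its left, z up, the work surface at z = 0. Lengths are in mm, angles in rad, forces in N, time in s.
With the tool pointing down it reaches from about 425 to 825 mm from the base axis. Payload 3.6 kg.
Tool frame: the origin (TCP) lies at the centre of the arm's flange, where the gripper is bolted on; the fingertips stand 173 mm ahead of it and the grasp point (between the pads) lies ahead of it (bot.pinch_z is the x of the grasp point in the tool frame, in mm); x points along the fingers, z is the direction in which the jaws open and shut, and the axes are right-handed (so a half turn about x gives the same grasp; the last joint's range is limited). The gripper opens to 85 mm and grips with 20 to 120 N. Pads are 22 mm wide; open, the fingers measure 114 mm over their backs; the gripper's body (76 mm by 85 mm) begins 54 mm behind the grasp point. The pads swing forward as they close: fully open they stand 13 mm farther back than shut.
Start: joints at [-1.317, 0.615, -0.013, 1.423, 0.008, 1.103, -0.04], TCP at [180.107, 624.53, 404.697] pointing down, gripper open.
Joint ranges: [-3.12, 3.12], [-0.3, 2.06], [-1.34, 1.32], [0.26, 2.42], [-1.36, 4.5], [0.01, 1.98], [-2.84, 2.84]. Speed limits (rad/s): [2.79, 2.79, 3.14, 3.14, 3.14, 3.14, 3.14].

## Interface

Orientations are given as [roll, pitch, yaw] about the fixed x, y, z axes, in that order (R = Rz(yaw) Ry(pitch) Rx(roll)).
In Python, from station import readout, camera, ticket, bot gives the robot as it stands.
- The arm moves only by the tool send_rows, never from a script. Its argument "steps" is a list of rows, each a list of 7 numbers: the shift along the world's x, y, z in m, then the turn, a rotation vector about the world's x, y, z in degrees, then the closure, from -1 (fully open) to 1 (shut). A call has 1 to 8 rows; each row shifts and turns the commanded pose from where the row before left it; what a row does not reach is not made up. A row lasts 1/10 s, in which the tool goes at most 50 mm and 8.59 degrees, less where a joint would pass 70% of its speed; a pose out of reach is approached as far as the arm can. A call with a gripper value outside its range is refused whole. The fingers move at their own pace and stop on an object; "newtons" is the grip in N (left out, the last holds). Time passes only in rows, so rows that do not move let the fingers close. It gives the time, the measured TCP pose, the force and the opening at its end, in the units of the state.
- readout.observe(): the state, without advancing time (a new reading comes with each control period).
- camera(name): name is "scene" or "side" or "wrist"; returns a dict with "img" (400x640x3 uint8, red, green, blue), "fx", "fy", "cx", "cy" (pixels), "rvec" (rotation vector, rad) and "tvec" (3), from world to camera coordinates, as OpenCV has them. Camera axes: x right, y down, z forward; pixel columns grow to the right and rows downward; lengths in mm; the calibration is good to about 2 mm. A picture is of the moment at which its call begins. There is no depth.
- ticket.job_done(): hands the job in, once; it reports no verdict.
The state is a dict: "time": time; "joints": joint angles; "qvel": joint speeds; "tau": joint torques, N m; "tcp_pos": TCP position; "tool_rot": TCP orientation; "force": force on the tool from outside, world axes, zero at the start; "wrist_torque": the same for the moment, N m; "gripper_width": finger opening in mm.
Only numpy, scipy, OpenCV 4.12 (cv2) and the standard library are available. Lean on these libraries where they do the work, as an engineer would, in place of code of your own. Each camera call takes 0.05 s, during which the arm holds its last target. There are 200 camera calls.

## Working session

There is one attempt and no reset: what is moved stays moved. The work goes in short steps, Python scripts to look and compute and a tool call to move; the robot and the scene stay as the last step left them, time stands still between calls to the robot, and variables do not carry over. Pictures are saved under pics/ and viewed, about 8 in all and at most 12, crops included, and the job is handed in when it is done.

Besides the shell and the picture viewer there is one more tool, called after "Request:" by a JSON object that holds its "api" and its "payload". send_rows: Moves the arm, as the interface text tells. Its arguments: {"type":"object","properties":{"steps":{"type":"array"},"newtons":{"type":"number"}},"required":["steps"]}

```bash
mkdir -p pics; ls; cat > h.py <<'E'
import numpy as np, cv2, json
from station import readout, camera, ticket, bot
def shot(n,f=None):
    c=camera(n)
    if f: cv2.imwrite('pics/'+f,cv2.cvtColor(c['img'],cv2.COLOR_RGB2BGR))
    return c
def R(c): return cv2.Rodrigues(np.array(c['rvec'],float))[0]
def ray(c,u,v):
    r=R(c); o=-r.T@np.array(c['tvec'],float).ravel()
    return o, r.T@np.array([(u-c['cx'])/c['fx'],(v-c['cy'])/c['fy'],1])
def onz(c,u,v,z):
    o,d=ray(c,u,v); return o+d*(z-o[2])/d[2]
def proj(c,p):
    q=R(c)@np.array(p,float)+np.array(c['tvec'],float).ravel()
    return c['fx']*q[0]/q[2]+c['cx'],c['fy']*q[1]/q[2]+c['cy']
E
python3 - <<'E'
from h import *
a=shot('scene','a.png');b=shot('side','b.png');w=shot('wrist','w.png')
for c in(a,b,w): print(c['fx'],c['fy'],ray(c,320,200))
print(readout.observe(),bot.pinch_z)
E
```

```text
pics
444.3753644806221 444.3753644806221 (array([1419.4399149 , -610.70790769,  987.26095759]), array([-0.62406376,  0.49899298, -0.60131296]))
478.00274054566387 478.00274054566387 (array([  47.27485649, -592.65348664,  910.79920652]), array([ 0.50810061,  0.56556933, -0.6497901 ]))
289.8055958579702 289.8055958579702 (array([109.2255443 , 644.87014853, 372.89783764]), array([ 0.28731949, -0.08383471, -0.95427856]))
{'time': 0.15, 'joints': array([-1.31650656,  0.61568429, -0.0125854 ,  1.42454068,  0.00806292,
        1.10341686, -0.04035983]), 'qvel': array([-1.83394486e-05, -3.40866456e-03,  4.14953598e-04, -2.75237936e-03,
        3.71228556e-04,  5.37376257e-04, -7.24739583e-04]), 'tau': array([ 7.69092494e-04, -4.69655764e+01,  2.59667225e-01, -1.71252090e+01,
        1.00317140e-02,  7.07116254e-03,  2.97041572e-05]), 'tcp_pos': array([180.04792598, 624.30893023, 403.80903026]), 'tool_rot': array([-3.13987385,  1.56879639, -1.84980524]), 'force': array([ 0.4701927 ,  0.14225568, -0.44982609]), 'wrist_torque': array([-0.01900726, -0.0196847 , -0.02562429]), 'gripper_width': 85.37391505662849} 154.70000000000002
```

View pics/a.png

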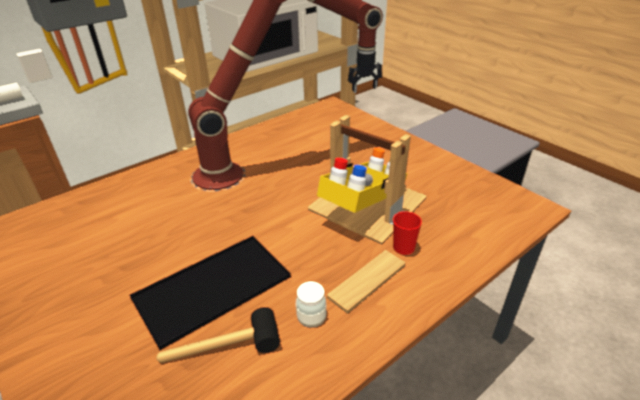

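View pics/b.png

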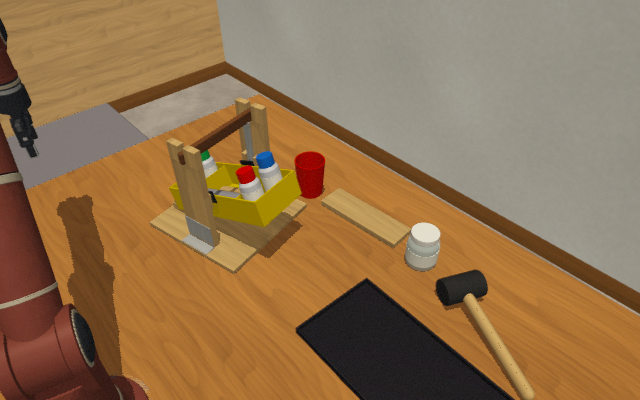

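Scene view: tray (corners about (248,240), (290,273), (165,342), (132,296)), rack at (370,180), cup (406,233), jar (311,304), board and mallet. The side view shows the crossbar from (183,158) to (252,115). I'll take a zoom and get the tray and crossbar numbers.

```bash
python3 - <<'E'
from h import *
a=shot('scene');b=shot('side')
A=cv2.cvtColor(a['img'],cv2.COLOR_RGB2BGR);B=cv2.cvtColor(b['img'],cv2.COLOR_RGB2BGR)
z=np.hstack([cv2.resize(A[110:250,300:440],(560,560),interpolation=3)[:, :],cv2.resize(B[90:280,140:330],(560,560),interpolation=3)])
cv2.imwrite('pics/z.png',cv2.resize(z,(800,400),interpolation=3))
m=(A.max(2)<50).astype(np.uint8)*255
m[:220]=0;m[:,:120]=0
cs,_=cv2.findContours(m,0,2)
c=max(cs,key=cv2.contourArea)
q=cv2.approxPolyDP(cv2.convexHull(c),6,True)[:,0]
P=np.array([onz(a,*p,18)[:2] for p in q]);print(q.tolist(),P.round())
print(cv2.minAreaRect(np.array([onz(a,*p,18)[:2] for p in c[:,0]],np.float32)))
for p in P: print(proj(b,[*p,18]))
# crossbar mask
for n,c,I,box in(('scene',a,A,(110,250,300,440)),('side',b,B,(90,280,140,330))):
    hsv=cv2.cvtColor(I,cv2.COLOR_BGR2HSV); 
    for u,v in ((372,137),(374,140)) if n=='scene' else ((216,136),(220,135)): print(n,hsv[v,u],onz(c,u,v,295))
E
```

```text
[[289, 274], [161, 348], [131, 296], [251, 237]] [[ 637. -108.]
 [ 633. -506.]
 [ 415. -501.]
 [ 422. -106.]]
((527.5164184570312, -306.23541259765625), (400.8389892578125, 224.03733825683594), 88.5716323852539)
(np.float64(368.28487578779266), np.float64(277.7602432326521))
(np.float64(517.0317300503132), np.float64(395.55864199494033))
(np.float64(446.29036308547825), np.float64(475.29232530876084))
(np.float64(300.11925344907525), np.float64(328.02753678826264))
scene [ 11 176  90] [550.9101241 300.727323  295.       ]
scene [ 11 174  66] [568.79378282 291.84990882 295.        ]
side [ 12 169  59] [505.07414399 282.01078507 295.        ]
side [ 10 177  62] [514.40823921 279.17903789 295.        ]
```

View pics/z.png

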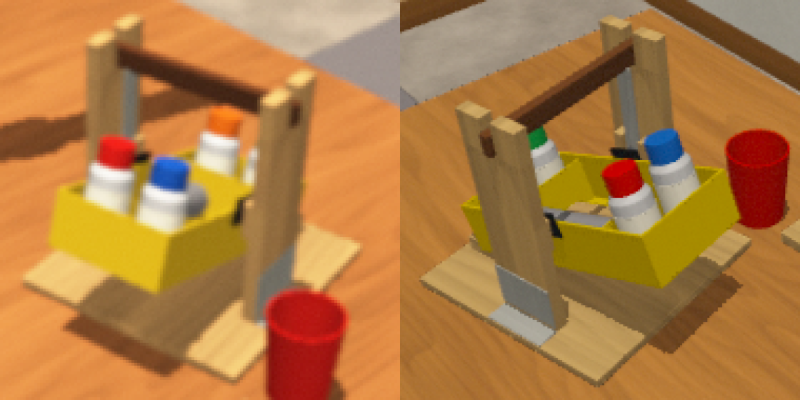

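```bash
python3 - <<'E'
from h import *
a=shot('scene');b=shot('side')
for n,c,f,L in(('scene',a,lambda X,Y:(300+.35*X,110+.35*Y),[(116,29,310),(289,88,310),(25,280,14),(235,380,14),(360,245,14)]),('side',b,lambda X,Y:(140+(X-400)*.475,90+.475*Y),[(494,116,310),(632,32,310),(420,283,14),(598,383,14),(748,238,14)])):
    P=[onz(c,*f(x,y),z)[:2] for x,y,z in L]
    print(n,np.round(P),'mid',(P[0]+P[1])/2,'ang',np.arctan2(*(P[1]-P[0])[::-1]),'base ang',[np.arctan2(*(P[i+1]-P[i])[::-1]) for i in(2,3)],[np.linalg.norm(P[i+1]-P[i]) for i in(2,3)])
def tri(L):
    M=np.zeros((3,3));v=np.zeros(3)
    for o,d in L:
        d=d/np.linalg.norm(d);Q=np.eye(3)-np.outer(d,d);M+=Q;v+=Q@o
    return np.linalg.solve(M,v)
for s,t in(((116,29),(494,116)),((289,88),(632,32))):
    print(tri([ray(a,300+.35*s[0],110+.35*s[1]),ray(b,140+(t[0]-400)*.475,90+.475*t[1])]))
# bystanders
print('cup',onz(b,311,194,0),'jar',onz(b,422,266,0),onz(a,311,322,0),'board',onz(b,367,217,18))
from scipy.spatial.transform import Rotation as T
r=readout.observe()['tool_rot'];m=T.from_euler('xyz',r).as_matrix();print(m)
E
```

```text
scene [[420. 283.]
 [645. 331.]
 [420. 137.]
 [718. 203.]
 [642. 509.]] mid [532.44424236 307.31289402] ang 0.2112319498500661 base ang [np.float64(0.2205165695485899), np.float64(1.8123761204298685)] [np.float64(305.21993711430775), np.float64(314.80441608416976)]
side [[422. 277.]
 [635. 322.]
 [335. 430.]
 [409. 130.]
 [709. 207.]] mid [528.51618698 299.69258538] ang 0.20571296732723093 base ang [np.float64(-1.3294526056672888), np.float64(0.25069797205145206)] [np.float64(308.66219143315857), np.float64(309.0716739391619)]
[422.24291156 280.03397589 310.23347011]
[642.06903821 333.8489785  305.21122598]
cup [758.30381056 238.62840585   0.        ] jar [ 7.75867375e+02 -1.63523737e+02 -1.13686838e-13] [ 803.91947615 -158.34705034    0.        ] board [791.92425703  43.16148846  18.        ]
[[-2.10064086e-04 -9.60839681e-01  2.77104788e-01]
 [-5.79192926e-04  2.77104865e-01  9.60839507e-01]
 [-9.99999810e-01  4.13407398e-05 -6.14721326e-04]]
```

Request:
{"api": "send_rows", "payload": {"steps": [[0,0,0.045,0,0,0,-1],[0,0,0.045,0,0,0,-1],[0.02,-0.018,0.045,0,0,7.2,-1],[0.035,-0.032,0.005,0,0,7.2,-1],[0.035,-0.032,0,0,0,7.2,-1],[0.035,-0.032,0,0,0,7.2,-1],[0.035,-0.032,0,0,0,0,-1],[0.035,-0.032,0,0,0,0,-1]]}}

```text
time: 1.15
tcp_pos: [375.4, 445.7, 542.8]
tool_rot: [-0.914, 1.57, 0.879]
force: [0.8, 0.7, -0.4]
gripper_width: 85.4
```

Request:
{"api": "send_rows", "payload": {"steps": [[0.035,-0.032,0,0,0,0,-1],[0.035,-0.032,0,0,0,0,-1],[0.035,-0.032,0,0,0,0,-1],[0.035,-0.032,0,0,0,0,-1],[0.035,-0.032,0,0,0,0,-1],[0.016,-0.014,0,0,0,0,-1],[0,0,0,0,0,0,-1],[0,0,0,0,0,0,-1]]}}

```text
time: 1.95
tcp_pos: [565.1, 273.5, 542.4]
tool_rot: [0.801, 1.569, 2.594]
force: [0.1, -0.6, 0.4]
gripper_width: 85.5
```

```bash
python3 - <<'E'
from h import *
w=shot('wrist','w1.png');o=readout.observe();print(o['time'],o['tcp_pos'],o['tool_rot'],o['joints'])
from scipy.spatial.transform import Rotation as T
m=T.from_euler('xyz',o['tool_rot']).as_matrix();print(m.round(3));print(ray(w,320,200))
for yaw in [.22]:
  for s in(-92,0,92): print(proj(w,[531+s*np.cos(yaw),304+s*np.sin(yaw),295]))
E
```

```text
2.0 [564.31007512 274.59694121 542.58169698] [0.51561948 1.56908454 2.31046575] [-0.47107687  0.49399415 -0.02887462  1.251947    0.01221348  1.39625049
  1.29621885]
[[-0.001 -0.975 -0.222]
 [ 0.001 -0.222  0.975]
 [-1.     0.001  0.001]]
(array([493.15159157, 258.05960157, 511.68353739]), array([ 0.2902798 ,  0.06836657, -0.95461614]))
(np.float64(373.4107711438885), np.float64(40.106097127758574))
(np.float64(366.958751354537), np.float64(174.0825931131497))
(np.float64(361.8696883981685), np.float64(279.75722601935894))
```

View pics/w1.png

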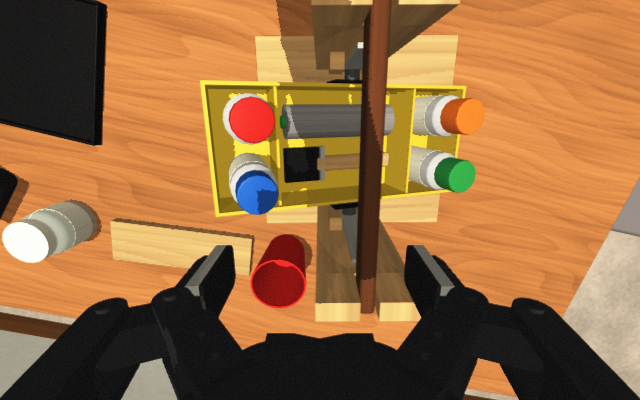

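Wrist view: crossbar runs from (377,0) to (368,312), blue cap (257,192), red (250,120), orange (462,116), green (455,174). I overshot x by about 35 mm. I'll fit the bar edges.

```bash
python3 - <<'E'
from h import *
w=shot('wrist');h=cv2.cvtColor(w['img'],cv2.COLOR_RGB2HSV).astype(int)
m=((h[...,0]<14)&(h[...,1]>130)&(h[...,2]<110)).astype(np.uint8)
m=cv2.morphologyEx(m,cv2.MORPH_OPEN,np.ones((5,5)))
n,l,s,_=cv2.connectedComponentsWithStats(m)
i=max(range(1,n),key=lambda i:s[i][4]);print(s[i]);i=l[160,372] or i
L=[];Rr=[]
for v in range(60,300,3):
    x=np.where(l[v,330:420]==i)[0]
    if len(x)>8:
        L.append(onz(w,x.min()+330-.5,v,265)[:2]);Rr.append(onz(w,x.max()+330.5,v,295)[:2])
for P in(L,Rr):
    vx,vy,x0,y0=cv2.fitLine(np.array(P,np.float32),cv2.DIST_HUBER,0,.01,.01).ravel()
    if vx<0: vx,vy=-vx,-vy
    n=np.array([-vy,vx]);print(len(P),'ang',np.arctan2(vy,vx),'offset',n@[x0,y0], 'y at x=531',y0+(531-x0)*vy/vx)
# bar near end at v~312: and legs (grey)
print('end',onz(w,367,312,295))
E
```

```text
[ 354   85   26  198 3230]
59 ang 0.22278224 offset 178.0336 y at x=531 302.83905
59 ang 0.24579272 offset 175.09164 y at x=531 313.7265
end [650.57068198 338.4732951  295.        ]
```

Request:
{"api": "send_rows", "payload": {"steps": [[-0.017,0.017,0,0,0,0.3,-1],[-0.017,0.017,0,0,0,0,-1],[0,0,-0.02,0,0,0,-1],[0,0,-0.02,0,0,0,-1],[0,0,-0.01,0,0,0,-1],[0,0,0,0,0,0,-1],[0,0,0,0,0,0,-1]]}}

```text
time: 2.75
tcp_pos: [531.0, 307.9, 493.4]
tool_rot: [-1.048, 1.57, 0.751]
force: [0.1, -0.4, -0.6]
gripper_width: 85.6
```

```bash
cat > bar.py <<'E'
from h import *
w=shot('wrist','w2.png');h=cv2.cvtColor(w['img'],cv2.COLOR_RGB2HSV).astype(int)
o=readout.observe();print(o['tcp_pos'],o['force'])
m=((h[...,0]<14)&(h[...,1]>130)&(h[...,2]<110)).astype(np.uint8)
m=cv2.morphologyEx(m,cv2.MORPH_OPEN,np.ones((5,5)))
n,l,s,_=cv2.connectedComponentsWithStats(m)
i=max(range(1,n),key=lambda i:s[i][4]);print(s[i])
x0,y0,ww,hh=s[i][:4]
L=[];Rr=[]
for v in range(y0+5,y0+hh-5,3):
    x=np.where(l[v]==i)[0]
    if len(x)>8: L.append((x.min(),v));Rr.append((x.max()+1,v))
for P,z in((L,265),(Rr,295),(L,295)):
    P=[onz(w,*p,z)[:2] for p in P]
    vx,vy,x0,y0=cv2.fitLine(np.array(P,np.float32),cv2.DIST_HUBER,0,.01,.01).ravel()
    if vx<0: vx,vy=-vx,-vy
    print(z,'ang',np.arctan2(vy,vx),'y at x=530',y0+(530-x0)*vy/vx)
E
python3 bar.py
```

```text
[531.16014645 307.79283666 493.77199944] [ 0.13746728 -0.3164201  -0.27228054]
[ 305    0   28  333 7451]
265 ang 0.22850819 y at x=530 300.41687
295 ang 0.22674511 y at x=530 315.04993
295 ang 0.22849648 y at x=530 301.63705
```

View pics/w2.png

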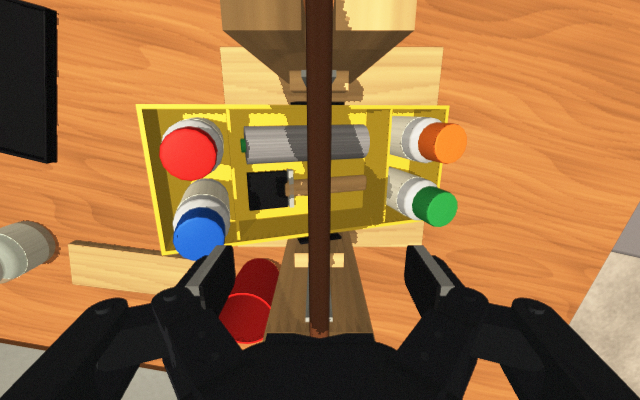

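Bar centred between the fingers at u≈319; the caps are clear and usable as swing markers: blue (200,233), green (435,206), orange (443,143), red (188,152). Descend and grip.

Request:
{"api": "send_rows", "payload": {"steps": [[0,0,-0.015,0,0,0.3,-1],[0,0,-0.015,0,0,0,-1],[0,0,-0.015,0,0,0,-1],[0,0,-0.012,0,0,0,-1],[0,0,0,0,0,0,-1],[0,0,0,0,0,0,0.0],[0,0,0,0,0,0,0.4],[0,0,0,0,0,0,1]], "newtons": 60}}

```text
time: 3.6
tcp_pos: [531.4, 307.5, 436.6]
tool_rot: [-1.279, 1.569, 0.524]
force: [1.3, -0.5, -0.9]
gripper_width: 43.8
```

Request:
{"api": "send_rows", "payload": {"steps": [[0,0,0,0,0,0,1],[0,0,0,0,0,0,1],[0,0,0,0,0,0,1],[0,0,0,0,0,0,1],[0,0,0,0,0,0,1]], "newtons": 80}}

```text
time: 4.1
tcp_pos: [531.3, 307.2, 436.1]
tool_rot: [-2.013, 1.57, -0.21]
force: [-1.1, -1.0, 2.7]
gripper_width: 12.8
```

```bash
cat > caps.py <<'E'
from h import *
def caps(w,save=False):
    """cap centroids in wrist image -> dict"""
    h=cv2.cvtColor(w['img'],cv2.COLOR_RGB2HSV);out={}
    for n,lo,hi,bx in(('blue',(105,150,80),(120,255,255),(0,320)),('green',(55,120,60),(80,255,255),(330,640)),('orange',(9,225,170),(15,255,255),(330,640)),('red',(0,210,120),(4,255,255),(0,320))):
        m=cv2.inRange(h,lo,hi);m[:,:bx[0]]=0;m[:,bx[1]:]=0
        m=cv2.morphologyEx(m,cv2.MORPH_OPEN,np.ones((3,3)))
        k,l,s,c=cv2.connectedComponentsWithStats(m)
        if k>1:
            i=1+np.argmax(s[1:,4]);out[n]=(c[i].round(1).tolist(),int(s[i][4]))
    return out
E
python3 - <<'E'
from caps import *
w=shot('wrist','w3.png');o=readout.observe();print(o['time'],o['tcp_pos'],o['force'],o['wrist_torque'],o['gripper_width'],o['tool_rot'])
print(caps(w))
E
```

```text
4.15 [531.27232865 307.19626326 436.11722104] [ 0.03146835 -0.5498249   4.43557936] [-0.3823585   0.11404454 -0.1424258 ] 13.026601860626284 [-1.98710449  1.57016603 -0.18430984]
{'blue': ([167.3, 267.5], 3760), 'green': ([458.2, 225.5], 1981), 'red': ([177.3, 185.6], 114)}
```

View pics/w3.png

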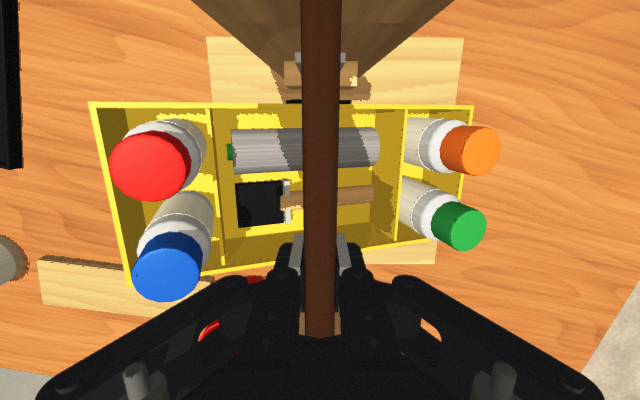

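Grip is on the bar's middle (width 13 mm). Corners of the yellow rim sit near (90,102), (472,105), (130,287). Calibrating a swing-angle estimator in the tool frame from rim corners and caps.

```bash
cat > swing.py <<'E'
from caps import *
from scipy.optimize import least_squares
from scipy.spatial.transform import Rotation as T
import os
PINX=154.7+141.4
def tool():
    o=readout.observe();return o,T.from_euler('xyz',o['tool_rot']).as_matrix()
def feats(w):
    h=cv2.cvtColor(w['img'],cv2.COLOR_RGB2HSV)
    m=cv2.inRange(h,(24,170,70),(33,255,255));m=cv2.morphologyEx(m,cv2.MORPH_OPEN,np.ones((3,3)))
    k,l,s,_=cv2.connectedComponentsWithStats(cv2.dilate(m,np.ones((25,25))))
    i=1+np.argmax(s[1:,4]);y,x=np.where((l==i)&(m>0))
    j=np.argmin(x+y);q=np.argmax(x-y)
    f={'TL':(x[j],y[j]),'TR':(x[q]+1,y[q])}
    for n,(c,a) in caps(w).items():
        if n in('blue','green') and a>600: f[n]=c
    return f
def pts(phi,dx,P,Rt,tcp):
    """carrier-frame point P -> world"""
    C=np.column_stack([-Rt[:,1],Rt[:,2],-Rt[:,0]])   # handle axes in world
    pin=tcp+Rt[:,0]*PINX+C[:,0]*dx
    return pin+C@(T.from_euler('x',phi).as_matrix()@np.array(P,float))
COR={'TL':(-75,-170,0),'TR':(-75,170,0)}
E
python3 - <<'E'
from swing import *
w=shot('wrist');o,Rt=tool();f=feats(w);print(f)
tcp=o['tcp_pos']
def res(p):
    return np.ravel([np.subtract(proj(w,pts(p[0],p[1],COR[n],Rt,tcp)),f[n]) for n in COR])
r=least_squares(res,[-.3,0]);print(r.x,r.fun)
for n in('TL','TR'): print(n,least_squares(lambda p:np.subtract(proj(w,pts(p[0],p[1],COR[n],Rt,tcp)),f[n]),[-.3,0]).x)
out={'dx':r.x[1]}
for n in('blue','green'):
    g=lambda p:np.subtract(proj(w,pts(r.x[0],r.x[1],[p[0],p[1],57],Rt,tcp)),f[n])
    s=least_squares(g,[30,-100 if n=='blue' else 100]);out[n]=[*s.x,57];print(n,s.x,s.cost)
json.dump(out,open('cal.json','w'))
# tilt estimates
from math import *
print(Rt.round(3))
E
```

```text
{'TL': (np.int64(199), np.int64(173)), 'TR': (np.int64(298), np.int64(171)), 'blue': [167.2, 267.5], 'green': [458.2, 225.5]}
[-1.34703263 26.42768223] [ 11.96479008  10.17631125  46.9186489  -43.53606697]
TL [ 0.52004755 76.1492401 ]
TR [-1.75924067 90.84516444]
blue [ -98.06703258 -255.90847321] 6.85008944770476e-25
green [ 938046.35637964 2445305.18285582] 2985.6338638458105
[[ 0.001 -0.973 -0.23 ]
 [-0.    -0.23   0.973]
 [-1.    -0.001 -0.   ]]
```

```bash
python3 - <<'E'
from swing import *
I=cv2.imread('pics/w3.png');h=cv2.cvtColor(I,cv2.COLOR_BGR2HSV)
print(h[100:107,200].tolist(),h[200,105:125:4].tolist(),h[150,80:90:2].tolist())
for lo in((23,120,60),(23,150,60),(25,120,50)):
    m=cv2.inRange(h,lo,(34,255,255));m=cv2.morphologyEx(m,cv2.MORPH_OPEN,np.ones((2,2)))
    k,l,s,_=cv2.connectedComponentsWithStats(m);b=[i for i in range(1,k) if s[i][4]>60]
    print([s[i].tolist() for i in b])
E
```

```text
[[15, 161, 242], [15, 159, 242], [23, 164, 250], [28, 166, 254], [29, 163, 254], [29, 164, 254], [29, 164, 254]] [[13, 172, 224], [27, 169, 253], [29, 169, 254], [22, 201, 114], [22, 214, 111]] [[14, 166, 233], [14, 166, 233], [14, 165, 232], [14, 171, 230], [14, 171, 229]]
[[89, 102, 214, 187, 5617], [339, 105, 136, 137, 4214], [202, 143, 15, 29, 220], [220, 169, 84, 32, 1038], [183, 171, 41, 48, 718], [144, 203, 18, 22, 203], [338, 204, 33, 22, 454], [225, 210, 80, 30, 951], [213, 229, 10, 15, 105], [362, 239, 69, 14, 268], [201, 262, 75, 15, 324]]
[[96, 103, 207, 67, 4197], [339, 105, 136, 137, 4172], [95, 119, 39, 169, 1096], [202, 143, 15, 29, 218], [220, 169, 84, 32, 1031], [183, 171, 41, 48, 708], [144, 203, 18, 22, 198], [338, 204, 33, 22, 454], [225, 210, 80, 30, 949], [213, 229, 10, 15, 101], [362, 239, 68, 13, 247], [201, 262, 75, 15, 323]]
[[89, 103, 170, 185, 2408], [355, 105, 120, 137, 1210], [238, 114, 44, 16, 589], [353, 114, 23, 14, 270], [242, 172, 60, 12, 446], [186, 174, 35, 44, 507], [459, 175, 6, 25, 70], [247, 211, 57, 26, 594], [362, 239, 69, 13, 222], [202, 262, 74, 15, 256]]
```

```bash
python3 - <<'E'
s=open('swing.py').read()
a=s.index("    m=cv2.inRange(h,(24");b=s.index("    j=np.argmin")
s=s[:a]+"""    m=cv2.inRange(h,(23,120,60),(34,255,255));m=cv2.morphologyEx(m,cv2.MORPH_OPEN,np.ones((2,2)))
    k,l,s,_=cv2.connectedComponentsWithStats(m);y,x=np.where(np.isin(l,[i for i in range(1,k) if s[i][4]>200]))
"""+s[b:]
open('swing.py','w').write(s)
E
cat > calib.py <<'E'
from swing import *
w=shot('wrist');o,Rt=tool();f=feats(w);print(f)
tcp=o['tcp_pos']
def res(p):
    return np.ravel([np.subtract(proj(w,pts(p[0],p[1],COR[n],Rt,tcp)),f[n]) for n in COR])
r=least_squares(res,[-.3,0]);print(r.x,r.fun)
for n in('TL','TR'): print(n,least_squares(lambda p:np.subtract(proj(w,pts(p[0],p[1],COR[n],Rt,tcp)),f[n]),[-.3,0]).x)
out={'dx':r.x[1]}
for n in('blue','green'):
    g=lambda p:np.subtract(proj(w,pts(r.x[0],r.x[1],[p[0],p[1],57],Rt,tcp)),f[n])
    s=least_squares(g,[30,-100 if n=='blue' else 100]);out[n]=[*s.x,57];print(n,s.x,s.cost)
json.dump(out,open('cal.json','w'))
E
python3 calib.py
```

```text
{'TL': (np.int64(89), np.int64(102)), 'TR': (np.int64(475), np.int64(106)), 'blue': [167.3, 267.4], 'green': [458.2, 225.5]}
[-0.29913765 -3.19663724] [-0.21383165  0.94717313  0.10917199 -1.30868051]
TL [-0.29508875 -3.85042138]
TR [-0.29851018 -1.89688336]
blue [  31.91956837 -124.64810656] 1.2498467865157388e-18
green [ 30.8270014 115.0707102] 6.235075815510183e-23
```

Request:
{"api": "send_rows", "payload": {"steps": [[0,0,0.0025,0,0,0,1],[0,0,0.0025,0,0,0,1],[0,0,0.0025,0,0,0,1],[0,0,0.0025,0,0,0,1],[0,0,0.0025,0,0,0,1],[0,0,0.0025,0,0,0,1],[0,0,0.004,0,0,0,1],[0,0,0.006,0,0,0,1]], "newtons": 90}}

```text
time: 5.05
tcp_pos: [531.0, 307.4, 460.7]
tool_rot: [1.76, 1.57, -2.72]
force: [-0.8, -0.1, -8.9]
gripper_width: 12.9
```

Request:
{"api": "send_rows", "payload": {"steps": [[0,0,0.008,0,0,0,1],[0,0,0.01,0,0,0,1],[0,0,0.012,0,0,0,1],[0,0,0.012,0,0,0,1],[0,0,0.012,0,0,0,1],[0,0,0.012,0,0,0,1],[0,0,0.008,0,0,0,1],[0,0,0.004,0,0,0,1]]}}

```text
time: 5.85
tcp_pos: [531.2, 307.4, 539.9]
tool_rot: [-1.294, 1.569, 0.509]
force: [-0.7, 0.4, -8.5]
gripper_width: 12.9
```

```bash
cat >> swing.py <<'E'
def phi_of(w,f=None):
    cal=json.load(open('cal.json'));Q={**COR,'blue':cal['blue'],'green':cal['green']}
    o,Rt=tool();tcp=o['tcp_pos'];f=f or feats(w)
    r=least_squares(lambda p:np.ravel([np.subtract(proj(w,pts(p[0],cal['dx'],Q[n],Rt,tcp)),f[n]) for n in f]),[0.],loss='soft_l1',f_scale=2)
    return r.x[0],np.sqrt(np.mean(r.fun**2))
def track(n):
    t=[];p=[];e=[]
    for i in range(n):
        t0=readout.observe()['time'];w=camera('wrist');a,b=phi_of(w);t.append(t0);p.append(a);e.append(b)
    return np.array(t),np.array(p),np.array(e)
def fit(t,p,w=3.8,free=True):
    """phi=c+A cos w(t-t0)+B sin, t0 = last time; returns c, phi-c and phidot at t0, w"""
    t0=t[-1]
    f=lambda q:q[0]+q[1]*np.cos(q[3]*(t-t0))+q[2]*np.sin(q[3]*(t-t0))-p
    r=least_squares(lambda q:np.append(f(q),[(q[3]-3.8)*.05,(q[0])*.1]),[0,.1,.1,w],loss='soft_l1',f_scale=.02)
    c,A,B,w=r.x;return dict(t0=t0,c=c,x=A,v=B*w,w=w,amp=np.hypot(A,B),rms=np.std(f(r.x)))
E
python3 - <<'E'
from swing import *
t,p,e=track(26);print(np.c_[t,p,e].round(3).tolist());print(fit(t,p));o=readout.observe();print(o['time'],o['tcp_pos'],o['force'])
json.dump([t.tolist(),p.tolist()],open('t1.json','w'))
E
```

```text
[[5.85, 0.096, 3.725], [5.9, 0.045, 3.427], [5.95, -0.006, 3.051], [6.0, -0.055, 2.485], [6.05, -0.1, 2.06], [6.1, -0.145, 1.654], [6.15, -0.179, 1.365], [6.2, -0.208, 1.165], [6.25, -0.23, 1.061], [6.3, -0.246, 0.928], [6.35, -0.247, 0.949], [6.4, -0.243, 1.033], [6.45, -0.229, 1.039], [6.5, -0.204, 1.268], [6.55, -0.175, 1.426], [6.6, -0.138, 1.674], [6.65, -0.096, 2.044], [6.7, -0.048, 2.355], [6.75, 0.003, 2.842], [6.8, 0.049, 3.3], [6.85, 0.096, 3.718], [6.9, 0.144, 4.117], [6.95, 0.179, 4.477], [7.0, 0.216, 4.839], [7.05, 0.244, 5.154], [7.1, 0.261, 5.267]]
{'t0': np.float64(7.1), 'c': np.float64(0.011593159381242812), 'x': np.float64(0.24926337929043133), 'v': np.float64(0.27752943500959476), 'w': np.float64(3.7945045748338497), 'amp': np.float64(0.25977233798879945), 'rms': np.float64(0.001565546104447984)}
7.15 [531.17860273 307.38387506 538.60229397] [ 0.60838725  0.4763355  -8.49911093]
```

Clean swing fit: amplitude 0.26 rad, ω=3.79, level offset 0.012. Planning a swing-cancelling hop out along the rack's −y.

```bash
cat > plan.py <<'E'
from swing import *
def G(w,K,dt=.1):
    """free state (x,v) at end of K rows after initial, and effect of v_k (m/s along carrier y); impulses at row boundaries"""
    def prop(T): return np.array([[np.cos(w*T),np.sin(w*T)/w],[-w*np.sin(w*T),np.cos(w*T)]])
    M=np.zeros((2,K))
    for k in range(K):
        M[:,k]=-w*w/9.81*(prop((K-k)*dt)-prop((K-k-1)*dt))@[0,1]
    return prop(K*dt),M
def solve(x,v,w,D,K,delay):
    """D: total displacement along carrier y in m"""
    P0,_=G(w,delay) if delay else (np.eye(2),0)
    P,M=G(w,K);b=-P@P0@[x,v]
    A=np.vstack([M]+([np.full((1,K),.1)] if D is not None else []));b=np.append(b,[D] if D is not None else [])
    Df=np.diff(np.eye(K+2)[:,1:-1],axis=0);H=Df.T@Df+1e-3*np.eye(K)
    m=len(A);s=np.linalg.solve(np.block([[H,A.T],[A,np.zeros((m,m))]]),np.r_[np.zeros(K),b])[:K]
    return s
def sim(x,v,w,rows,h=.1):
    """rows: displacement m per row; returns list of (x,v) after each row, after which it rests"""
    rows=np.r_[rows,0];out=[];vp=0
    for r in rows:
        v-= w*w/9.81*(r/h-vp);vp=r/h
        x,v=x*np.cos(w*h)+v/w*np.sin(w*h),-x*w*np.sin(w*h)+v*np.cos(w*h);out.append((x,v))
    return np.array(out)
E
python3 - <<'E'
from plan import *
t,p=map(np.array,json.load(open('t1.json')));f=fit(t,p)
T=.05;w=f['w'];x,v=f['x'],f['v'];x,v=x*np.cos(w*T)+v/w*np.sin(w*T),-x*w*np.sin(w*T)+v*np.cos(w*T)
print(x,v,tool()[1].round(4))
best=[]
for d in range(0,16):
    for K in range(6,16):
        for D in(-.28,-.3,-.32):
            s=solve(x,v,w,D,K,d)*100
            z=sim(x,v,w,np.r_[np.zeros(d),s/1000])
            best.append((abs(np.diff(np.r_[0,s,0])).max(),d,K,D,s.round(1).tolist(),abs(z[:,0]).max(),s.max(),np.hypot(z[-1,0],z[-1,1]/w)))
best.sort(key=lambda b:b[0])
for b in best[:6]: print(b)
E
```

```text
0.2585839925591451 0.09417608541172076 [[-0.000e+00 -9.731e-01 -2.303e-01]
 [-0.000e+00 -2.303e-01  9.731e-01]
 [-1.000e+00  1.000e-04 -0.000e+00]]
(np.float64(8.152284470891164), 2, 15, -0.32, [-4.8, -11.8, -19.9, -28.0, -34.9, -39.4, -41.1, -39.6, -35.2, -28.4, -20.4, -12.3, -5.3, -0.4, 1.5], np.float64(0.24938371639991386), np.float64(1.4571508025744835), np.float64(2.819895705420528e-16))
(np.float64(8.218321589589141), 0, 15, -0.32, [1.5, -0.3, -5.0, -11.9, -19.9, -28.0, -34.8, -39.4, -41.1, -39.6, -35.2, -28.6, -20.5, -12.3, -5.1], np.float64(0.24723401470065431), np.float64(1.5004078864492172), np.float64(2.839577944100456e-16))
(np.float64(8.284702685493613), 2, 13, -0.32, [-4.6, -11.5, -19.7, -27.9, -34.9, -39.6, -41.3, -39.8, -35.3, -28.4, -20.3, -12.0, -4.8], np.float64(0.24938371639991386), np.float64(-4.5656373266049055), np.float64(1.7629204718532176e-16))
(np.float64(8.354481860798222), 0, 15, -0.3, [2.6, 1.4, -3.1, -10.2, -18.5, -26.9, -33.9, -38.6, -40.2, -38.5, -33.8, -26.9, -18.7, -10.6, -4.0], np.float64(0.24568067720978584), np.float64(2.584576830642288), np.float64(3.087192030847524e-16))
(np.float64(8.369983829470794), 2, 14, -0.32, [-4.3, -11.2, -19.5, -27.9, -35.0, -39.8, -41.5, -39.9, -35.2, -28.2, -19.9, -11.7, -5.0, -0.8], np.float64(0.24938371639991386), np.float64(-0.7624414373820024), np.float64(2.412011250376926e-16))
(np.float64(8.376669190141525), 1, 14, -0.32, [-0.6, -4.7, -11.3, -19.4, -27.7, -34.8, -39.6, -41.5, -40.0, -35.4, -28.5, -20.1, -11.8, -4.7], np.float64(0.24938371639991386), np.float64(-0.6177525776292524), np.float64(2.0148262076023516e-16))
```

Request:
{"api": "send_rows", "payload": {"steps": [[0,0,0,0,0,0,1],[0,0,0,0,0,0,1],[0.0011,-0.0045,0,0,0,0,1],[0.0026,-0.0112,0,0,0,0,1],[0.0045,-0.0192,0,0,0,0,1],[0.0064,-0.0271,0,0,0,0,1],[0.008,-0.034,0,0,0,0,1],[0.0091,-0.0385,0,0,0,0,1]]}}

```text
time: 7.95
tcp_pos: [562.9, 171.4, 538.8]
tool_rot: [-1.928, 1.571, -0.123]
force: [1.7, -0.4, -8.2]
gripper_width: 12.4
```

Request:
{"api": "send_rows", "payload": {"steps": [[0.0095,-0.0402,0,0,0,0,1],[0.0092,-0.0387,0,0,0,0,1],[0.0081,-0.0344,0,0,0,0,1],[0.0065,-0.0276,0,0,0,0,1],[0.0047,-0.0198,0,0,0,0,1],[0.0028,-0.0117,0,0,0,0,1],[0.0011,-0.0047,0,0,0,0,1]]}}

```text
time: 8.65
tcp_pos: [604.8, -6.7, 538.6]
tool_rot: [2.791, 1.569, -1.693]
force: [0.3, 0.5, -8.4]
gripper_width: 12.4
```

```bash
python3 - <<'E'
from swing import *
t,p,e=track(24);print(p.round(3).tolist(),e.round(1).max());print(fit(t,p));o,Rt=tool();print(o['time'],o['tcp_pos'],Rt.round(3).tolist(),o['force'],o['wrist_torque'])
json.dump([t.tolist(),p.tolist()],open('t2.json','w'))
# re-measure tray from scene
a=shot('scene','a2.png');shot('wrist','w4.png')
E
```

```text
[-0.007, -0.022, -0.028, -0.019, -0.021, -0.015, -0.013, -0.01, -0.006, 0.001, 0.005, 0.013, 0.017, 0.024, 0.028, 0.035, 0.039, 0.043, 0.044, 0.044, 0.044, 0.044, 0.043, 0.039] 3.3
{'t0': np.float64(9.8), 'c': np.float64(0.012801274468875709), 'x': np.float64(0.02561377383340252), 'v': np.float64(-0.07811231833977884), 'w': np.float64(3.796010096338988), 'amp': np.float64(0.03285571571616089), 'rms': np.float64(0.0027911540616679838)}
9.85 [604.78301185  -4.26467305 538.60757335] [[-0.0, -0.973, -0.23], [-0.0, -0.23, 0.973], [-1.0, 0.0, -0.0]] [ 0.19514301 -0.12219464 -8.00033636] [ 0.0293566  -0.0191046  -0.00709944]
```

Swing is down to 0.033 rad. Planning the second leg over the tray, cancelling the remainder.

```bash
python3 - <<'E'
from plan import *
t,p=map(np.array,json.load(open('t2.json')));f=fit(t,p)
o,_=tool();T=o['time']-f['t0'];print(o['time'],o['tcp_pos']);w=f['w'];x,v=f['x'],f['v'];x,v=x*np.cos(w*T)+v/w*np.sin(w*T),-x*w*np.sin(w*T)+v*np.cos(w*T)
L=[]
for K in range(15,24):
    s=solve(x,v,w,-.2916,K,0)*100;z=sim(x,v,w,s/1000)
    L.append((abs(z[:,0]).max(),K,abs(np.diff(np.r_[0,s,0])).max(),s))
for l in L: print(l[:3])
s=L[7][3];q=s/s.sum();print(L[7][1]);print(np.c_[q*-78,q*-302].round(1).tolist())
E
```

```text
9.95 [604.78213726  -4.2556569  538.62395327]
(np.float64(0.08287930817983473), 15, np.float64(15.450473187138385))
(np.float64(0.07217282203451009), 16, np.float64(12.395398164040564))
(np.float64(0.06538964733341128), 17, np.float64(10.075841463199216))
(np.float64(0.05891358858687723), 18, np.float64(8.278501890277145))
(np.float64(0.05310365442982831), 19, np.float64(6.858667546906751))
(np.float64(0.04850774497432298), 20, np.float64(5.71799651678793))
(np.float64(0.045402197198196936), 21, np.float64(4.7907112090642485))
(np.float64(0.04274320965039229), 22, np.float64(4.034669769050217))
(np.float64(0.040531501630151456), 23, np.float64(3.4248426018338134))
22
[[-1.1, -4.2], [-2.1, -8.0], [-2.9, -11.4], [-3.7, -14.2], [-4.2, -16.4], [-4.6, -17.9], [-4.8, -18.7], [-4.9, -19.1], [-4.9, -18.9], [-4.8, -18.4], [-4.6, -17.8], [-4.4, -17.1], [-4.2, -16.4], [-4.1, -15.7], [-3.9, -15.1], [-3.7, -14.5], [-3.6, -13.8], [-3.3, -12.8], [-2.9, -11.4], [-2.5, -9.5], [-1.8, -7.0], [-1.0, -3.8]]
```

View pics/w4.png

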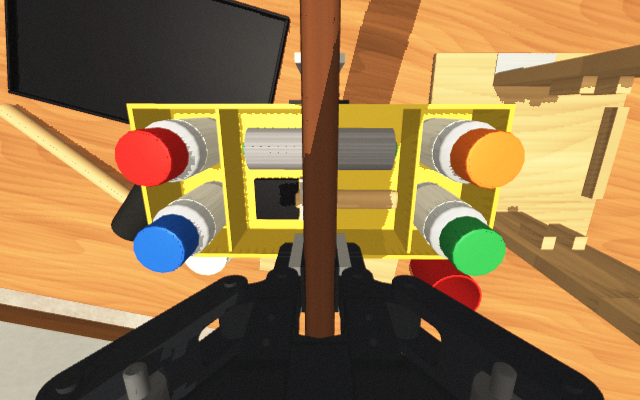

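The carrier hangs level (rim corners (128,104) and (515,104)), with the tray upper left (corners (289,16), (277,104)) and the rack cleared.

Request:
{"api": "send_rows", "payload": {"steps": [[-0.0011,-0.0042,0,0,0,0,1],[-0.0021,-0.008,0,0,0,0,1],[-0.0029,-0.0114,0,0,0,-0.9,1],[-0.0037,-0.0142,0,0,0,-0.9,1],[-0.0042,-0.0164,0,0,0,-0.9,1],[-0.0046,-0.0179,0,0,0,-0.9,1],[-0.0048,-0.0187,0,0,0,-0.9,1],[-0.0049,-0.0191,0,0,0,-0.9,1]]}}

```text
time: 10.75
tcp_pos: [575.8, -116.3, 538.7]
tool_rot: [2.91, 1.57, -1.666]
force: [-0.1, 0.4, -8.5]
gripper_width: 12.6
```

Request:
{"api": "send_rows", "payload": {"steps": [[-0.0049,-0.0189,0,0,0,-0.9,1],[-0.0048,-0.0184,0,0,0,-0.9,1],[-0.0046,-0.0178,0,0,0,-0.9,1],[-0.0044,-0.0171,0,0,0,-0.9,1],[-0.0042,-0.0164,0,0,0,-0.9,1],[-0.0041,-0.0157,0,0,0,-0.9,1],[-0.0039,-0.0151,0,0,0,-0.9,1],[-0.0037,-0.0145,0,0,0,-0.9,1]]}}

```text
time: 11.55
tcp_pos: [541.6, -249.2, 538.6]
tool_rot: [0.757, 1.571, 2.339]
force: [0.3, -0.5, -8.7]
gripper_width: 12.9
```

Request:
{"api": "send_rows", "payload": {"steps": [[-0.0036,-0.0138,0,0,0,-0.9,1],[-0.0033,-0.0128,0,0,0,-0.7,1],[-0.0029,-0.0114,0,0,0,0,1],[-0.0025,-0.0095,0,0,0,0,1],[-0.0018,-0.007,0,0,0,0,1],[-0.001,-0.0038,0,0,0,0,1]]}}

```text
time: 12.15
tcp_pos: [526.5, -307.1, 538.5]
tool_rot: [2.382, 1.57, -2.346]
force: [-0.7, -0.9, -8.6]
gripper_width: 12.9
```

```bash
python3 - <<'E'
from swing import *
import pickle
w=shot('wrist','w5.png')
o,Rt=tool();pickle.dump((w,o),open('w5.pkl','wb'))
t,p,e=track(24);print(p.round(3).tolist(),e.round(1).max());print(fit(t,p));o,Rt=tool();print(o['time'],o['tcp_pos'],Rt.round(3).tolist(),o['force'])
json.dump([t.tolist(),p.tolist()],open('t3.json','w'))
E
```

```text
[0.008, 0.006, 0.002, 0.005, 0.006, 0.006, 0.007, 0.007, 0.007, 0.006, 0.006, 0.006, 0.006, 0.009, 0.013, 0.013, 0.013, 0.013, 0.014, 0.014, 0.014, 0.017, 0.017, 0.018] 2.9
{'t0': np.float64(13.35), 'c': np.float64(0.010450198803831924), 'x': np.float64(0.0055474612771764615), 'v': np.float64(-0.0045200667018493726), 'w': np.float64(3.795221028333893), 'amp': np.float64(0.005673868305509454), 'rms': np.float64(0.001519924989991708)}
13.4 [ 526.75976042 -306.34357387  538.6197432 ] [[-0.0, -1.0, 0.016], [-0.0, 0.016, 1.0], [-1.0, 0.0, -0.0]] [-0.05553056 -0.92214252 -9.09672928]
```

View pics/w5.png

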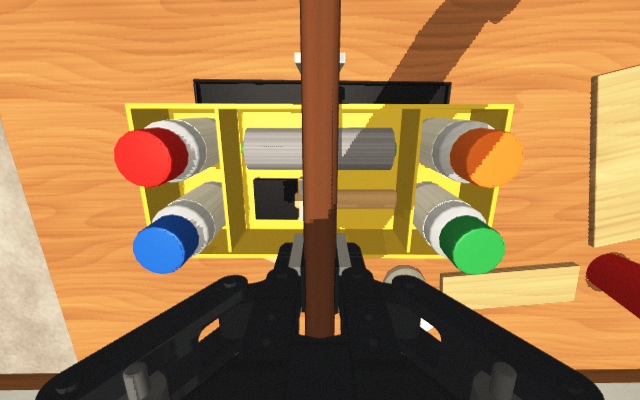

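Almost still (0.006 rad). The tray's far rim shows corners at (194,80) and (450,84); I'll use those to fix its position and yaw.

```bash
python3 - <<'E'
from h import *
import pickle
w,o=pickle.load(open('w5.pkl','rb'))
A=onz(w,194,80,18)[:2];B=onz(w,450,84,18)[:2];d=B-A;L=np.linalg.norm(d);d/=L;n=np.array([d[1],-d[0]])
print(A,B,L,'yaw',-np.arctan2(d[0],d[1]),'centre',(A+B)/2+n*110, o['tcp_pos'])
E
```

```text
[ 404.67587997 -502.58695976] [417.56889778 -98.45650601] 404.3360651167399 yaw -0.03189229159391529 centre [ 521.06645212 -304.02929029] [ 526.39545175 -307.461793    538.54587194]
```

Request:
{"api": "send_rows", "payload": {"steps": [[0,0,-0.002,0,0,0,1],[0,0,-0.004,0,0,0,1],[0,0,-0.006,0,0,0,1],[0,0,-0.008,0,0,0,1],[0,0,-0.008,0,0,0,1],[0,0,-0.008,0,0,0,1],[0,0,-0.008,0,0,0,1],[0,0,-0.008,0,0,0,1]]}}

```text
time: 14.2
tcp_pos: [526.8, -306.3, 485.8]
tool_rot: [1.314, 1.57, 2.87]
force: [-0.4, 0.3, -9.2]
gripper_width: 12.7
```

Request:
{"api": "send_rows", "payload": {"steps": [[0,0,-0.008,0,0,0,1],[0,0,-0.008,0,0,0,1],[0,0,-0.008,0,0,0,1],[0,0,-0.008,0,0,0,1],[0,0,-0.008,0,0,0,1],[0,0,-0.008,0,0,0,1],[0,0,-0.008,0,0,0,1],[0,0,-0.008,0,0,0,1]]}}

```text
time: 15.0
tcp_pos: [526.8, -306.3, 422.0]
tool_rot: [-2.462, 1.571, -0.907]
force: [-1.1, 0.5, -7.6]
gripper_width: 12.9
```

Request:
{"api": "send_rows", "payload": {"steps": [[0,0,-0.006,0,0,0,1],[0,0,-0.006,0,0,0,1],[0,0,-0.004,0,0,0,1],[0,0,-0.002,0,0,0,1],[0,0,0,0,0,0,1],[0,0,0,0,0,0,1],[0,0,0,0,0,0,1],[0,0,0,0,0,0,1]]}}

```text
time: 15.8
tcp_pos: [526.8, -306.4, 404.9]
tool_rot: [-2.16, 1.57, -0.604]
force: [-0.8, 0.0, -8.0]
gripper_width: 12.6
```

```bash
python3 - <<'E'
from swing import *
t,p,e=track(30);print(p.round(3).tolist(),e.round(1).max());print(fit(t,p));o,Rt=tool();print(o['time'],o['tcp_pos'],Rt.round(3).tolist(),o['force'])
c=shot('side','s1.png');a=shot('scene')
I=np.hstack([cv2.cvtColor(c['img'],cv2.COLOR_RGB2BGR)[150:400,240:640],cv2.cvtColor(a['img'],cv2.COLOR_RGB2BGR)[120:370,40:440]]);cv2.imwrite('pics/s1.png',I)
E
```

```text
[0.005, 0.005, 0.005, 0.005, 0.005, 0.009, 0.009, 0.009, 0.012, 0.012, 0.013, 0.013, 0.013, 0.014, 0.017, 0.017, 0.017, 0.017, 0.017, 0.017, 0.017, 0.017, 0.014, 0.014, 0.013, 0.013, 0.013, 0.013, 0.012, 0.009] 2.9
{'t0': np.float64(17.25), 'c': np.float64(0.011716792199465288), 'x': np.float64(-0.002980590757964281), 'v': np.float64(-0.018257536659962617), 'w': np.float64(3.7930287118444816), 'amp': np.float64(0.005661552616067259), 'rms': np.float64(0.0011412885953081676)}
17.3 [ 526.78929265 -306.33673879  404.60393519] [[-0.0, -1.0, 0.015], [-0.0, 0.015, 1.0], [-1.0, 0.0, -0.0]] [-1.26063551 -0.01010779 -7.92300315]
```

View pics/s1.png

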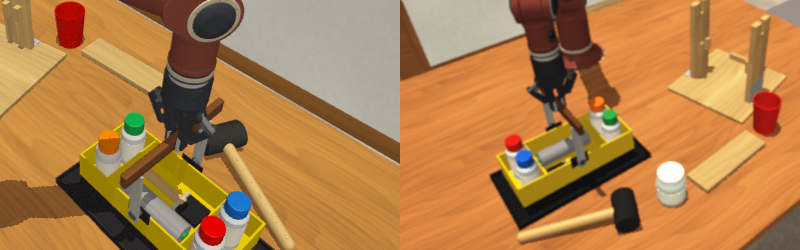

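Hanging level and still, centred over the tray. Completing the hold, then lowering.

Request:
{"api": "send_rows", "payload": {"steps": [[0,0,0,0,0,0,1],[0,0,0,0,0,0,1],[0,0,0,0,0,0,1],[0,0,0,0,0,0,1],[0,0,0,0,0,0,1],[0,0,0,0,0,0,1],[0,0,0,0,0,0,1],[0,0,0,0,0,0,1]]}}

```text
time: 18.2
tcp_pos: [526.8, -306.3, 404.6]
tool_rot: [2.658, 1.571, -2.07]
force: [0.7, -1.3, -8.3]
gripper_width: 12.9
```

Request:
{"api": "send_rows", "payload": {"steps": [[0,0,0,0,0,0,1],[0,0,0,0,0,0,1],[0,0,0,0,0,0,1],[0,0,0,0,0,0,1],[0,0,0,0,0,0,1],[0,0,0,0,0,0,1],[0,0,0,0,0,0,1],[0,0,0,0,0,0,1]]}}

```text
time: 19.0
tcp_pos: [526.8, -306.3, 404.6]
tool_rot: [-2.93, 1.571, -1.375]
force: [-0.2, 0.2, -8.3]
gripper_width: 13.2
```

Request:
{"api": "send_rows", "payload": {"steps": [[0,0,0,0,0,0,1],[0,0,-0.001,0,0,0,1],[0,0,-0.0025,0,0,0,1],[0,0,-0.003,0,0,0,1],[0,0,-0.003,0,0,0,1],[0,0,-0.003,0,0,0,1],[0,0,-0.003,0,0,0,1],[0,0,-0.003,0,0,0,1]]}}

```text
time: 19.8
tcp_pos: [526.8, -306.3, 385.8]
tool_rot: [1.743, 1.571, -2.985]
force: [-0.8, 0.4, -8.6]
gripper_width: 12.5
```

Request:
{"api": "send_rows", "payload": {"steps": [[0,0,-0.003,0,0,0,1],[0,0,-0.003,0,0,0,1],[0,0,-0.0015,0,0,0,1],[0,0,-0.001,0,0,0,1],[0,0,-0.001,0,0,0,1],[0,0,-0.001,0,0,0,1],[0,0,-0.001,0,0,0,1],[0,0,0,0,0,0,1]]}}

```text
time: 20.6
tcp_pos: [526.7, -306.3, 374.5]
tool_rot: [1.362, 1.57, 2.917]
force: [-0.2, 0.2, -8.1]
gripper_width: 13.1
```

```bash
python3 - <<'E'
from swing import *
t,p,e=track(2);print(p,e);o,Rt=tool();print(o['time'],o['tcp_pos'],o['force'])
E
```

```text
[0.00912164 0.00900966] [2.79373285 2.785192  ]
20.7 [ 526.79800865 -306.31865804  374.64289334] [-0.14904575  0.73366869 -8.67368019]
```

Still suspended about 3–4 mm above the floor; creep down watching the force.

Request:
{"api": "send_rows", "payload": {"steps": [[0,0,-0.001,0,0,0,1],[0,0,-0.001,0,0,0,1],[0,0,-0.0007,0,0,0,1],[0,0,-0.0005,0,0,0,1],[0,0,-0.0005,0,0,0,1],[0,0,0,0,0,0,1]]}}

```text
time: 21.3
tcp_pos: [526.7, -306.4, 371.3]
tool_rot: [-2.348, 1.571, -0.793]
force: [-0.5, 0.0, -5.7]
gripper_width: 12.6
```

Request:
{"api": "send_rows", "payload": {"steps": [[0,0,-0.0005,0,0,0,1],[0,0,-0.0005,0,0,0,1],[0,0,0,0,0,0,1]]}}

```text
time: 21.6
tcp_pos: [526.6, -306.5, 371.2]
tool_rot: [-2.169, 1.57, -0.614]
force: [-3.1, 2.0, 2.4]
gripper_width: 13.3
```

Request:
{"api": "send_rows", "payload": {"steps": [[0,0,0.0004,0,0,0,1],[0,0,0,0,0,0,0.8],[0,0,0,0,0,0,0.7],[0,0,0,0,0,0,0.6],[0,0,0,0,0,0,0.5],[0,0,0,0,0,0,0.4],[0,0,0,0,0,0,0.3],[0,0,0,0,0,0,0.3]], "newtons": 20}}

```text
time: 22.4
tcp_pos: [527.0, -306.4, 370.2]
tool_rot: [-2.102, 1.57, -0.547]
force: [0.6, -1.0, 0.1]
gripper_width: 30.0
```

```bash
python3 - <<'E'
from swing import *
w=shot('wrist','w6.png');o,Rt=tool();print(phi_of(w));print(o['time'],o['tcp_pos'],o['force'],o['gripper_width'])
E
```

```text
(np.float64(0.012524909725716795), np.float64(2.966345642498874))
22.45 [ 526.95547762 -306.32842958  370.25307004] [-0.87238991 -0.86804748  0.29415963] 29.896158430161023
```

View pics/w6.png

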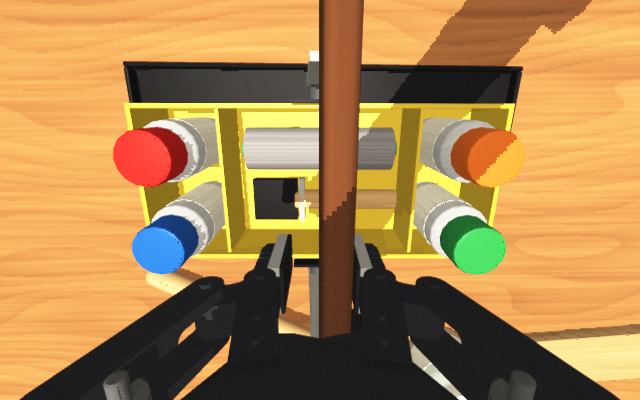

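Handle leans to +y (bar at u≈342), carrier flat. Easing the handle to its stop by opening slowly and following in +y, then rising.

Request:
{"api": "send_rows", "payload": {"steps": [[0,0,0,0,0,0,0.15],[0,0,0,0,0,0,0],[0,0,0,0,0,0,-0.15],[0,0,0,0,0,0,-0.3],[0,0,0,0,0,0,-0.45],[0,0,0,0,0,0,-0.6],[0,0,0,0,0,0,-0.8],[0,0,0,0,0,0,-1]]}}

```text
time: 23.25
tcp_pos: [526.8, -306.3, 370.3]
tool_rot: [0.989, 1.571, 2.544]
force: [0.0, 0.3, -0.6]
gripper_width: 85.2
```

Request:
{"api": "send_rows", "payload": {"steps": [[0,0.003,0,0,0,0,-1],[0,0.005,0,0,0,0,-1],[0,0.005,0,0,0,0,-1],[0,0.005,0,0,0,0,-1],[0,0.005,0,0,0,0,-1],[0,0.005,0,0,0,0,-1],[0,0.005,0,0,0,0,-1],[0,0.003,0,0,0,0,-1]]}}

```text
time: 24.05
tcp_pos: [526.9, -269.8, 370.4]
tool_rot: [-2.217, 1.571, -0.661]
force: [0.4, -0.3, -0.7]
gripper_width: 85.3
```

```bash
python3 - <<'E'
from swing import *
w=shot('wrist','w7.png');o,Rt=tool();print(o['time'],o['tcp_pos'],o['force'],o['gripper_width'])
E
```

```text
24.1 [ 526.97426133 -269.39792584  370.43299837] [-0.16180663  0.76870422  0.77776058] 85.40157876691134
```

View pics/w7.png

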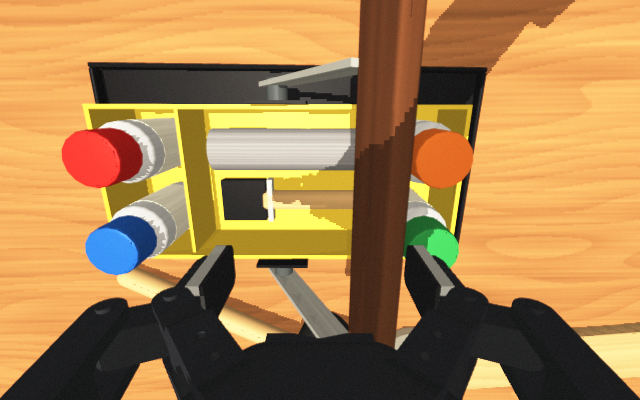

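Bar at u≈385 sits clear of the right finger, leaning at its stop. Rise.

Request:
{"api": "send_rows", "payload": {"steps": [[0,0,0.005,0,0,0,-1],[0,0,0.01,0,0,0,-1],[0,0,0.02,0,0,0,-1],[0,0,0.03,0,0,0,-1],[0,0,0.03,0,0,0,-1],[0,0,0.03,0,0,0,-1],[0,0,0.02,0,0,0,-1],[0,0,0,0,0,0,-1]]}}

```text
time: 24.9
tcp_pos: [526.7, -271.1, 519.9]
tool_rot: [-2.057, 1.562, -0.502]
force: [0.5, 0.2, 0.1]
gripper_width: 85.2
```

```bash
python3 - <<'E'
from swing import *
c=shot('side');a=shot('scene');w=shot('wrist')
B=lambda c:cv2.cvtColor(c['img'],cv2.COLOR_RGB2BGR)
top=np.hstack([B(c)[150:400,240:640],B(a)[120:370,40:440]]);bot=np.hstack([cv2.resize(B(w),(480,300)),np.zeros((300,320,3),np.uint8)])
cv2.imwrite('pics/fin.png',np.vstack([top,bot]))
f=feats(w);print(f,readout.observe()['force'],readout.observe()['tcp_pos'])
for n in('TL','TR'): print(onz(w,*f[n],75))
E
```

```text
{'TL': (np.int64(168), np.int64(107)), 'TR': (np.int64(414), np.int64(108)), 'blue': [195.1, 194.9], 'green': [388.2, 195.0]} [0.20315094 0.43102769 0.16473548] [ 526.42894525 -270.41163184  514.65049764]
[ 446.27477896 -473.99876808   75.        ]
[ 453.29732919 -141.14516058   75.        ]
```

View pics/fin.png

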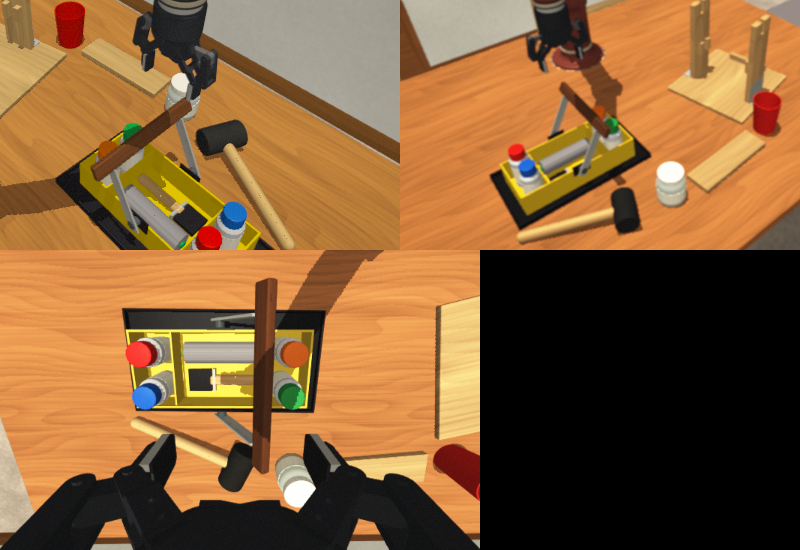

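Carrier stands flat in the tray, handle leaning at its stop, gripper well clear, and the bystanders are where they were. Handing in.

Request:
{"api": "send_rows", "payload": {"steps": [[0,0,0,0,0,0,-1],[0,0,0,0,0,0,-1],[0,0,0,0,0,0,-1],[0,0,0,0,0,0,-1],[0,0,0,0,0,0,-1]]}}

```text
time: 25.55
tcp_pos: [526.8, -270.3, 515.1]
tool_rot: [1.262, 1.57, 2.817]
force: [0.5, -0.9, 0.3]
gripper_width: 85.0
```

```bash
python3 -c "
from h import *
print(readout.observe()['time'],ticket.job_done())"
```

```text
the job is handed in; nothing more can be done
25.55 None
```

The carrier now stands flat in the drip tray, released, and I handed the job in at 25.55 s. No verdict was reported.

- **Lift and carry:** I gripped the handle's middle and lifted it straight up about 100 mm. The carrier swung with an amplitude of 0.26 rad. One timed hop out of the rack cut that to 0.03 rad, and a second move over the tray cut it to 0.006 rad.
- **Hold and set-down:** It hung just above the tray for over 3 s, reading 0.005–0.017 rad. I lowered it at 30 mm/s, slowing to 5–10 mm/s for touchdown, then eased the handle to its stop and withdrew.

**Last checks:**
- The carrier lay within about 5 mm of the tray's middle, and its yaw matched the tray's to within about 0.02 rad.
- It read 0.0125 rad right after touchdown. That matches the estimator's usual offset of about 0.012, so it was effectively flat.
- The gripper was clear, with wrist force near zero.
- The board, mallet, cup and jar looked unmoved in the pictures; I did not measure them.

**Disagreements:** Two measurements of the tray's centre differed by about 6 mm (scene against wrist camera). The carrier's corner spacing read 333 mm instead of 340 mm. Both are well inside the tolerance.

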